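Jog the microscope stage with its joystick

TASK

Two round control pods with spring-centred joysticks stand on the bench. Take the tall, ball-topped one and tilt its stick all the way toward the raised arrow on its own pod, hold it there for about two seconds to jog the stage, then let go so that it springs back upright. Tilt it no other way and leave the pod with the short stick alone.

Things in the scene. Friction and masses are not known exactly. Their poses are not given: they have to be found in the camera images.
- stage_pod: The pod to use, fixed to the bench: round white housing, 124 mm across, 40 mm high, with a TALL thin stick topped by a black ball 32 mm in diameter. Origin: centre of the underside; z up; +x is the way the raised black arrow on its top points, within 70 degrees of straight away from the robot. A cable gland sticks out 22 mm at -x. The ball's centre at rest is 130 mm above the origin.
- stage_fore (a joint): Tilt of the tall stick along the pod's x, rad: 0 upright, positive toward the arrow, stops at -0.38 and 0.38 (the ball then stands 32 mm aside and 6 mm lower). The pivot is 45 mm above the pod's origin, 85 mm below the ball's centre. A spring returns it to 0; at the stop it takes about 3 N at the ball.
- stage_side (a joint): Tilt of the tall stick along the pod's y axis, rad: 0 upright, positive toward the pod's +y; same spring and stops.
- camera_pod: The pod to leave alone: the same white housing, arrow and gland, but a SHORT stick with a flat-topped black cap 30 mm in diameter, its top 85 mm above the bench. Origin: centre of the underside; +x toward its own arrow. The two pods may stand in either place, their centres at least 200 mm apart.

How it is judged:
By the outcome, as a careful person would: the job done as asked, in the order asked, and still so for the second after the job is handed in, with the robot touching nothing.
It also fails if it takes over 40 s, if anything falls off the work surface, if the arm or the gripper's body presses on something with over 40 N, if the wrist force passes 120 N, or if a joint passes its speed limit or range.

ROBOT

A 6-joint arm with a two-finger parallel gripper is mounted at the origin on the work surface; the furniture and walls round the work are solid. World frame = base frame: x ahead of the robot, y to its left, z up, the work surface at z = 0. Lengths are in m, angles in rad, forces in N, time in s.
With the tool pointing down it reaches from about 0.275 to 0.85 m from the base axis. Payload 19 kg.
Tool frame: the origin (TCP) lies at the very end of the fingers, on their centre line; the grasp point (between the pads) lies 19 mm behind it; z points along the fingers, y is the line along which they close (so a half turn about z gives the same grasp; the last joint's range is limited). The gripper opens to 85 mm and grips with 20 to 120 N. Pads are 22 mm wide; open, the fingers measure 114 mm over their backs; the gripper's body (76 mm by 85 mm) begins 54 mm behind the grasp point. The pads swing forward as they close: fully open they stand 13 mm farther back than shut.
Start: joints at [1.093, 0.15, 1.437, -0, 1.554, -0.134], TCP at [0.194, 0.541, 0.231] pointing down, gripper open.
Joint ranges: [-2.8, 2.8], [-0.68, 2.1], [0.12, 2.68], [-1.39, 4.53], [0.16, 2.79], [-2.81, 2.81]. Speed limits (rad/s): [1.89, 1.89, 2.22, 3.01, 3.01, 3.01].

INTERFACE

Orientations are given as [roll, pitch, yaw] about the fixed x, y, z axes, in that order (R = Rz(yaw) Ry(pitch) Rx(roll)).
In Python, from cell import bot, optics gives the robot as it stands. Calls block until the motion is done:
- bot.reach(position, orientation): joint-space move of the TCP to a pose.
- bot.movel(position, orientation=None, vel=0.15): straight line of the TCP; orientation=None keeps the orientation; vel is the mean speed in m/s.
- bot.move_joints(angles): joint-space move.
- bot.command_gripper(opening, newtons=None): opening from 0.0 (shut) to 1.0 (fully open); newtons is the grip in N (None keeps the last); returns when the fingers have stopped.
- bot.pause(seconds).
- bot.ik(position, orientation): joint angles nearest the present ones, or None.
- bot.get_obs(): the state.
- optics.capture(name): name is "side" or "top"; returns a dict with "img" (420x560x3 uint8, red, green, blue), "z_map" (420x560 float32, m along the optical axis (not along the pixel's ray), 0 where there is no reading), "fx", "fy", "cx", "cy" (pixels), "k1" (the pictures are not rectified: a ray, as slopes to the right and down, at radius r is drawn at 1 + k1 r^2 times it, then the intrinsics apply), "world_to_cam" (4x4, takes a point from world to camera coordinates). Camera axes: x right, y up, looking along -z (the intrinsics and any distortion apply to the point x, -y, -z); pixel columns grow to the right and rows downward; lengths in m; the calibration is good to about 2 mm. A picture is of the moment at which its call begins.
A pose or a line that the arm cannot do raises bot.MotionError and nothing moves.
- bot.finish_job(): hands the job in; it is judged then, once.
Trained networks look in a picture, given as the dict that the camera call returned (one of the last four; its "shot" number tells which), for a name from the list of things; names that differ only in an ending like _2 or _b are one class to them, and where a whole thing is asked for, a point or a joint stands for the part that bears it (a point fixed in the world has none). Each returns a list of dicts, best first, with "confidence" (0 to 1); they miss things now and then, are a little off and sometimes report something else, mostly with a low value. They report only what shows in the picture. A call takes as long as a camera call.
- optics.look_for(picture, target): "xy" ([column, row] in pixels, amid what is visible of it).
- optics.mark_of(picture, target): "xy" ([column, row] in pixels: a listed point, or the origin of a listed thing).
The state is a dict: "t": time; "q": joint angles; "dq": joint speeds; "joint_efforts": joint torques, N m; "tcp_pos": TCP position; "tcp_rot": TCP orientation; "force": force on the tool from outside, world axes, zero at the start; "wrist_torque": the same for the moment, N m; "grip_width": opening from 0.0 (shut) to 1.0 (fully open); "finger_force": force on a finger pad.
Only numpy, scipy, OpenCV 4.12 (cv2) and the standard library are available. Lean on these libraries where they do the work, as an engineer would, in place of code of your own. Each camera call takes 0.05 s, during which the arm holds its last target. There are 200 camera calls.

## Working session

There is one attempt and no reset: what is moved stays moved. The work goes in short steps, each a Python script; the robot and the scene stay as the last script left them, time stands still between calls to the robot, and variables do not carry over. Pictures are saved under pics/ and viewed, at most 10 in all, crops included, and the job is handed in when it is done.

```bash
mkdir -p pics
cat > h.py <<'E'
from cell import bot, optics
import numpy as np, cv2
def K(p): return np.array([[p["fx"],0,p["cx"]],[0,p["fy"],p["cy"]],[0,0,1.]]), np.array([p["k1"],0,0,0,0.])
def ray(p,uv):
    k,d=K(p); s=cv2.undistortPoints(np.array([[uv]],float),k,d)[0,0]
    T=np.linalg.inv(p["world_to_cam"]); return T[:3,3], T[:3,:3]@np.array([s[0],-s[1],-1.])
def at_z(p,uv,z):
    o,r=ray(p,uv); return o+r*(z-o[2])/r[2]
def at_depth(p,uv,dep):
    o,r=ray(p,uv); return o+r*dep
def proj(p,X):
    c=p["world_to_cam"]@np.append(X,1); k,d=K(p)
    return cv2.projectPoints(np.array([[c[0],-c[1],-c[2]]]),np.zeros(3),np.zeros(3),k,d)[0][0,0]
def cloud(p):
    v,u=np.mgrid[:420,:560]; k,d=K(p)
    s=cv2.undistortPoints(np.stack([u,v],-1).reshape(-1,1,2).astype(float),k,d)[:,0]
    z=p["z_map"].reshape(-1,1); c=np.hstack([s[:,:1],-s[:,1:],-np.ones((len(s),1))])*z
    T=np.linalg.inv(p["world_to_cam"]); w=c@T[:3,:3].T+T[:3,3]; w[z[:,0]==0]=np.nan
    return w.reshape(420,560,3)
def save(p,n): cv2.imwrite("pics/"+n,cv2.cvtColor(p["img"],cv2.COLOR_RGB2BGR))
E
python3 - <<'E'
from h import *
for n in("top","side"):
    p=optics.capture(n); save(p,n+"0.png"); print(n,bot.get_obs()["t"],np.linalg.inv(p["world_to_cam"])[:3,3])
    for t in("stage_pod","camera_pod","stage_fore"):
        for f in("look_for","mark_of"):
            try:
                r=getattr(optics,f)(p,t)
                print(t,f,[(x["xy"],x["confidence"],at_z(p,x["xy"],0).round(3)) for x in r[:3]])
            except Exception as e: print(t,f,e)
E
```

```text
top 0.05 [ 0.37923912 -0.01207407  0.89979756]
stage_pod look_for [([189.1, 219.8], 0.61, array([0.505, 0.14 , 0.   ]))]
stage_pod mark_of [([191.5, 215.5], 0.9, array([0.514, 0.136, 0.   ])), ([330.3, 224.9], 0.7, array([ 0.498, -0.135,  0.   ]))]
camera_pod look_for [([328.8, 222.3], 0.94, array([ 0.503, -0.132,  0.   ]))]
camera_pod mark_of [([328.8, 225.3], 0.8, array([ 0.497, -0.132,  0.   ]))]
stage_fore look_for [([179.7, 208.9], 0.95, array([0.526, 0.159, 0.   ]))]
stage_fore mark_of it knows: camera_pod, stage_pod
side 0.35 [ 0.79809362 -0.34802852  0.78016298]
stage_pod look_for [([311.8, 180.2], 0.94, array([0.508, 0.147, 0.   ]))]
stage_pod mark_of [([311.9, 184.2], 0.77, array([0.514, 0.139, 0.   ]))]
camera_pod look_for [([220.6, 267.2], 0.88, array([ 0.493, -0.125,  0.   ]))]
camera_pod mark_of [([220.1, 268.7], 0.8, array([ 0.494, -0.128,  0.   ]))]
stage_fore look_for [([312.0, 149.4], 0.94, array([0.458, 0.216, 0.   ]))]
stage_fore mark_of it knows: camera_pod, stage_pod
```

View pics/top0.png

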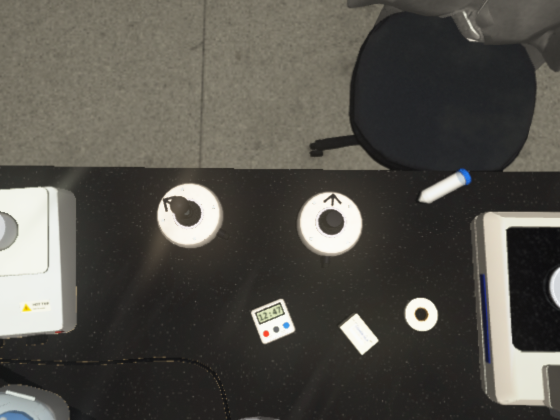

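View pics/side0.png

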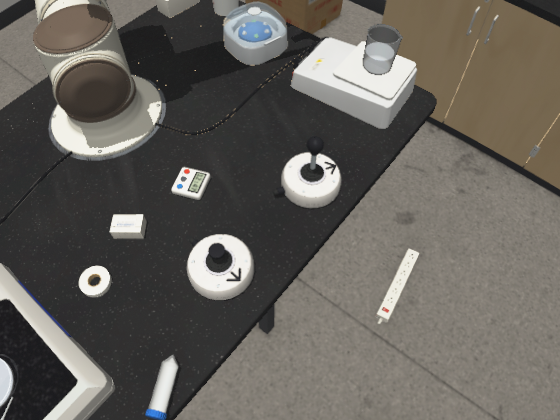

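The tall ball-topped pod is the left one: around (189,217) in top with the arrow pointing up-left, and around (312,180) in side with its arrow at (331,167). I'll rectify both views onto the housing-top plane to get the centre and arrow yaw.

Run:
```python
from h import *
out=[]
for n in("top","side"):
    p=optics.capture(n)
    # rectify plane z=0.04: 0.5mm/px, image up=+x, left=+y, centre (0.51,0.135)
    N=360; mp=np.zeros((N,N,2),np.float32)
    k,d=K(p); r,c=np.mgrid[:N,:N]
    W=np.stack([0.51-(r-N/2)*.0005,0.135-(c-N/2)*.0005,0*r+.04,0*r+1],-1).reshape(-1,4)
    C=(W@p["world_to_cam"].T)[:,:3]*[1,-1,-1]
    m=cv2.projectPoints(C,np.zeros(3),np.zeros(3),k,d)[0].reshape(N,N,2).astype(np.float32)
    im=cv2.remap(p["img"],m[...,0],m[...,1],cv2.INTER_LINEAR); out.append(im)
    w=cloud(p)
    near=np.hypot(w[...,0]-.51,w[...,1]-.135)<.09
    top=near&(abs(w[...,2]-.04)<.006); ball=near&(w[...,2]>.112)
    (cx,cy),rad=cv2.minEnclosingCircle(w[top][:,:2].astype(np.float32))
    b=w[ball]
    from scipy.optimize import least_squares
    s=least_squares(lambda q:np.linalg.norm(b-q,axis=1)-.016,b.mean(0)-[0,0,.008],loss="soft_l1",f_scale=.002).x
    print(n,"pod",cx,cy,rad,"n",top.sum(),"ball",s,len(b),"zmax",b[:,2].max())
    for t in optics.look_for(p,"stage_fore")[:1]: print(at_z(p,t["xy"],.13),at_z(p,t["xy"],.1))
    print("mark",[at_z(p,x["xy"],0).round(4) for x in optics.mark_of(p,"stage_pod")[:1]])
cv2.imwrite("pics/rect.png",cv2.cvtColor(np.hstack(out),cv2.COLOR_RGB2BGR))
```

```text
top pod 0.5110720992088318 0.13507996499538422 0.05947224423289299 n 2441 ball [0.51146141 0.13569553 0.13023398] 291 zmax 0.1485761839618044
[0.50882586 0.13402416 0.13      ] [0.51387602 0.1397178  0.1       ]
mark [array([0.5067, 0.1357, 0.    ])]
side pod 0.5122820734977722 0.1338822841644287 0.06028509512543678 n 1737 ball [0.51125002 0.13519277 0.12958907] 236 zmax 0.14719642071432626
[0.51962902 0.12500616 0.13      ] [0.50678003 0.14683306 0.1       ]
mark [array([0.5136, 0.1375, 0.    ])]
```

View pics/rect.png

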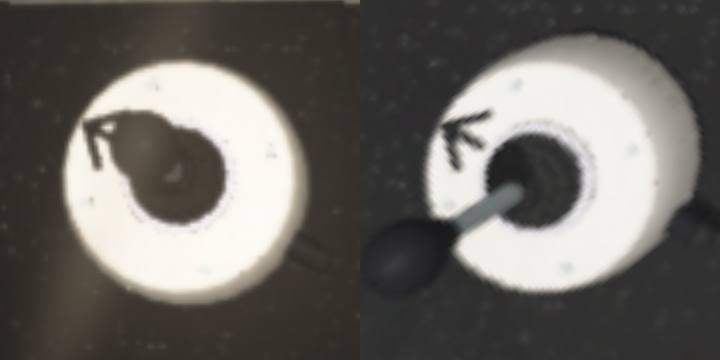

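Pod centre is about (0.511, 0.135). In the rectified side view, the arrow tip at (83,123) against the centre (180,177) gives a yaw of about 61°. The screw pattern and the gland agree. I'll approach from above and stop over the ball.

```bash
cat >> h.py <<'E'
C=np.array([.5113,.1353]); Y=np.deg2rad(61); D=np.array([np.cos(Y),np.sin(Y)])
def pose(a,dz=0):  # TCP for stick tilt a
    xy=C+D*.085*np.sin(a); return [*xy,.045+.085*np.cos(a)-.020+dz]
E
python3 - <<'E'
from h import *
q=bot.get_obs()["tcp_pos"]; bot.movel([q[0],q[1],.33],vel=.2)
best=None
for y in(Y,Y-np.pi):
    s=bot.ik(pose(0,.09),[np.pi,0,y]); print(y,s)
    if s is not None and (best is None or abs(s[5])<abs(best[1][5])): best=(y,s)
R=[np.pi,0,best[0]]; open("yaw","w").write(str(best[0]))
bot.reach(pose(0,.22),R); bot.movel(pose(0,.09),vel=.12)
p=optics.capture("side"); save(p,"a.png"); o=bot.get_obs(); print(o["t"],o["tcp_pos"],o["tcp_rot"],o["force"])
E
```

```text
1.064650843716541 [ 1.12967659e-01  6.71772173e-02  1.59263149e+00 -4.44089210e-16
  1.48178395e+00  6.19113142e-01]
-2.076941809873252 [ 0.11296766  0.06717722  1.59263149  0.          1.48178395 -2.52247951]
4.6917 [0.51160076 0.13533253 0.20072631] [ 3.14064577e+00 -6.44738731e-04  1.06466495e+00] [ 0.4016197  -0.09992744  0.74569067]
```

View pics/a.png

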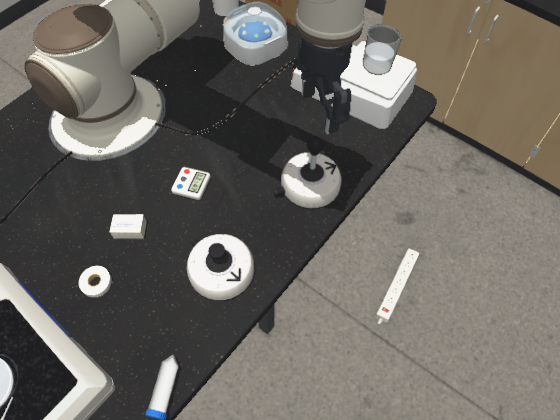

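The gripper hangs over the pod, with finger tips around (335,125) and the ball at (313,148). I'll check the projection, descend and grip gently.

Run:
```python
from h import *
p=optics.capture("side"); T=bot.get_obs()["tcp_pos"]; n=np.array([-D[1],D[0],0])
print("tips",[proj(p,T+s*.045*n+[0,0,.006]) for s in(-1,1)], "ball",proj(p,[*C,.13]))
bot.movel(pose(0),vel=.1); o=bot.get_obs(); print(o["force"],o["tcp_pos"])
bot.command_gripper(0.25,20); o=bot.get_obs(); print(o["t"],o["force"],o["tcp_pos"],o["grip_width"],o["finger_force"])
p=optics.capture("side"); im=cv2.cvtColor(p["img"],cv2.COLOR_RGB2BGR)[80:230,230:400]
cv2.imwrite("pics/b.png",cv2.resize(im,None,fx=4,fy=4,interpolation=cv2.INTER_CUBIC))
```

```text
tips [array([329.63730003, 133.63647674]), array([307.24274117,  98.82985174])] ball [314.69250773 144.36519723]
[-0.17098277  0.42154153  0.66372765] [0.51163055 0.13537005 0.11062197]
6.3417 [0.56418549 0.18726249 2.17917504] [0.51145004 0.13534177 0.11022862] 0.35968564881258047 19.667646288871765
```

View pics/b.png

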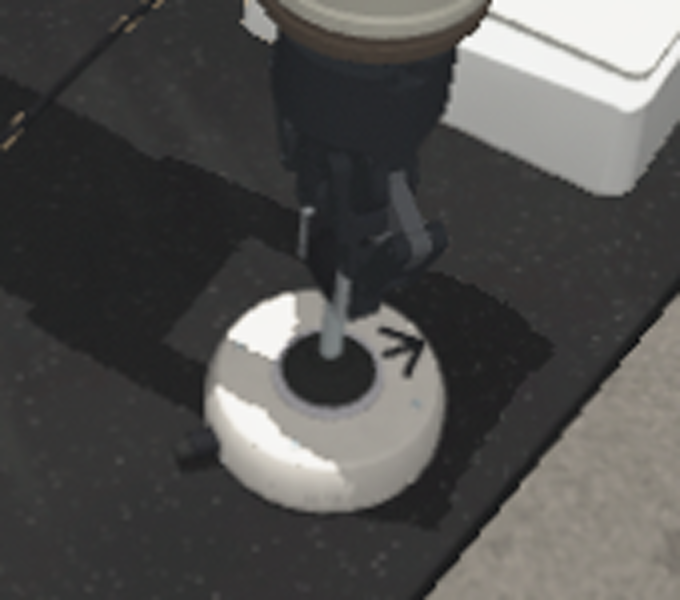

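The ball is gripped (width about 31 mm) with the stick upright; the arrow is at (400,345) and the gland opposite at (195,445). Now I'll tilt along the arc to just past the stop, hold, then release.

Run:
```python
from h import *
def rep(s):
    o=bot.get_obs(); f=o["force"]; print(s,round(o["t"],2),"along",round(f[:2]@D,2),"side",round(f[1]*D[0]-f[0]*D[1],2),"z",round(f[2],2),np.round(o["tcp_pos"],4),round(o["grip_width"],3))
for a in(.13,.26,.36): bot.movel(pose(a),vel=.06); rep(a)
for a in (.385,.41,.43):
    bot.movel(pose(a),vel=.04); rep(a)
    o=bot.get_obs()
    if o["force"][:2]@D<-7: break
p=optics.capture("side"); im=cv2.cvtColor(p["img"],cv2.COLOR_RGB2BGR)[80:230,230:400]
cv2.imwrite("pics/c.png",cv2.resize(im,None,fx=4,fy=4,interpolation=cv2.INTER_CUBIC))
bot.pause(1.0); rep("hold")
```

```text
0.13 6.72 along -1.27 side -0.69 z 5.04 [0.5168 0.1452 0.1094] 0.361
0.26 7.06 along -1.69 side -0.45 z 3.9 [0.5219 0.1546 0.1071] 0.358
0.36 7.35 along -1.76 side -0.23 z 5.27 [0.5259 0.1616 0.1045] 0.359
0.385 7.6 along -1.37 side 0.05 z 4.94 [0.5268 0.1633 0.1037] 0.357
0.41 7.85 along -3.27 side -0.33 z 5.33 [0.5277 0.1649 0.1029] 0.354
0.43 8.1 along -6.07 side -0.42 z 8.37 [0.5284 0.166  0.1023] 0.358
hold 9.15 along -5.85 side -0.68 z 7.52 [0.5284 0.166  0.1024] 0.36
```

View pics/c.png

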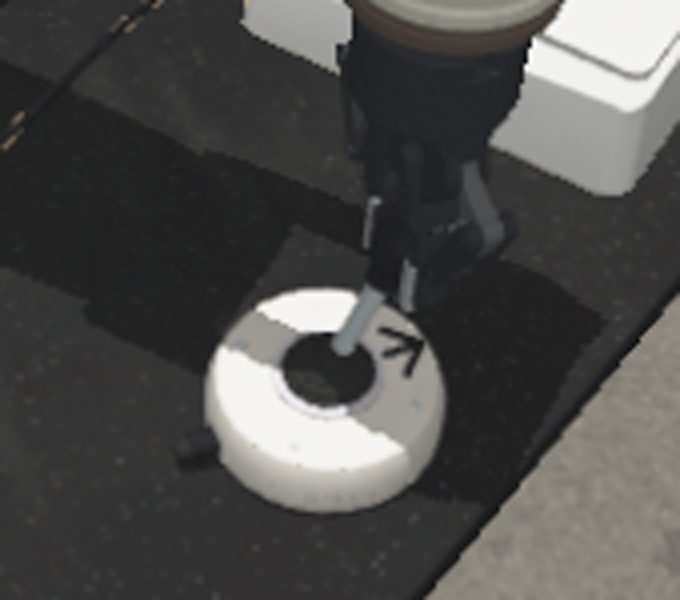

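The stick leans toward the arrow, and the force rises from about 3 N to 6 N, so it is on the stop. I'll finish the hold, release, retreat and check.

Run:
```python
from h import *
bot.pause(.85); bot.command_gripper(1.0); o=bot.get_obs(); print(o["t"],o["grip_width"],o["force"])
bot.pause(.3); bot.movel(pose(.43,.16),vel=.12); bot.pause(.5)
p=optics.capture("side"); w=cloud(p)
b=w[(np.hypot(w[...,0]-C[0],w[...,1]-C[1])<.06)&(w[...,2]>.112)&(w[...,2]<.155)]
from scipy.optimize import least_squares
print(least_squares(lambda q:np.linalg.norm(b-q,axis=1)-.016,b.mean(0)-[0,0,.008],loss="soft_l1",f_scale=.002).x)
im=cv2.cvtColor(p["img"],cv2.COLOR_RGB2BGR)[80:330,170:400]
cv2.imwrite("pics/d.png",cv2.resize(im,None,fx=2.4,fy=2.4)); print(bot.get_obs()["t"])
```

```text
10.575 0.9995584703384087 [ 0.36076668 -0.27213354 -0.70744189]
[0.51088835 0.13529494 0.12961846]
12.9083
```

View pics/d.png

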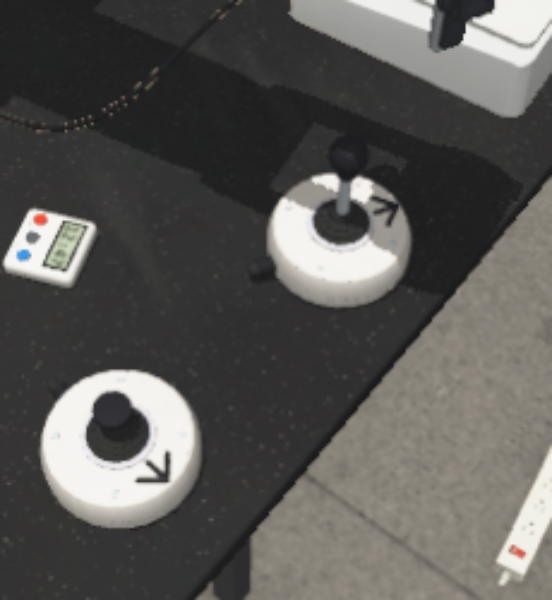

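The ball is back upright at (348,155), the gripper is clear, and the short pod is untouched at (120,445).

```bash
python3 -c "
from h import *
print(bot.finish_job())"
```

```text
the job is handed in; nothing more can be done
None
```

I tilted the tall stick to its stop toward its own arrow, held it there for about two seconds and released it; it sprang back upright, the short-stick pod was not touched, and the job is handed in at about 13 s.

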